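Hold a square in the corner of an assembly fixture

ROBOT

A 6-joint arm with a two-finger parallel gripper is mounted at the origin on the work surface; the furniture and walls round the work are solid. World frame = base frame: x ahead of the robot, y to its left, z up, the work surface at z = 0. Lengths are in m, angles in rad, forces in N, time in s.
With the tool pointing down it reaches from about 0.3 to 0.775 m from the base axis. Payload 14.6 kg.
Tool frame: the origin (TCP) lies at the very end of the fingers, on their centre line; the grasp point (between the pads) lies 19 mm behind it (bot.grip_point_offset is the z of the grasp point in the tool frame, in m); z points along the fingers, y is the line along which they close (so a half turn about z gives the same grasp; the last joint's range is limited). The gripper opens to 85 mm and grips with 20 to 120 N. Pads are 22 mm wide; open, the fingers measure 114 mm over their backs; the gripper's body (76 mm by 85 mm) begins 54 mm behind the grasp point. The pads swing forward as they close: fully open they stand 13 mm farther back than shut.
Start: joints at [-0.067, 0.3, 1.521, -0, 1.321, -0.067], TCP at [0.55, -0, 0.231] pointing down, gripper open.
Joint ranges: [-3.03, 3.03], [-0.79, 2.21], [0.23, 2.52], [-1.04, 4.18], [0, 3.07], [-2.55, 2.55]. Speed limits (rad/s): [2.22, 2.22, 2.57, 3.14, 3.14, 3.14].

INTERFACE

Orientations are given as a rotation vector (axis times angle).
In Python, from cell import sensors, eyes, job, bot gives the robot as it stands.
- The arm moves only by the tool apply_moves, never from a script. Its argument "rows" is a list that holds one entry, the list of rows, each a list of 4 numbers: the shift along the world's x, y, z in m, then the turn about the world's z in degrees. In form: [[[dx, dy, dz, roll], ...]]. A call has 1 to 12 rows; each row is the pose to reach, as a shift and turn from the pose commanded when the call began; what a row does not reach only later rows make up. A row lasts 1/10 s, in which the tool goes at most 50 mm and 8.59 degrees, less where a joint would pass 70% of its speed; a pose out of reach is approached as far as the arm can. A call with a gripper value outside its range is refused whole. "claw" is the closure in counts, from 0 (fully open) to 255 (shut), set as the call begins (left out, the last holds). The fingers move at their own pace and stop on an object; the grip force is fixed at half the most. Time passes only in rows, so rows that repeat a pose let the fingers close. It gives the time, the measured TCP pose, the force, the opening and the grip force at its end, in the units of the state.
- sensors.read_state(): the state, without advancing time (a new reading comes with each control period).
- eyes.read_camera(name): name is "scene" or "side" or "wrist"; returns the picture (480x640x3 uint8, red, green, blue); there is no depth.
- eyes.camera_params(name): a dict with "fx", "fy", "cx", "cy" (pixels), "R" (3x3) and "t" (3): a world point X has camera coordinates R X + t. Camera axes: x right, y down, z forward; pixel columns grow to the right and rows downward; lengths in m; the calibration is good to about 2 mm. The wrist camera is an equidistant fisheye: a pixel r from the principal point sees the ray r / f radians off the axis. A picture is of the moment at which its call begins: read the wrist's pose just before it. camera_params takes no time and is no camera call; for the wrist camera it gives the pose at the moment of the call.
- job.job_done(): hands the job in; it is judged then, once.
The state is a dict: "time_s": time; "joint_positions": joint angles; "joint_velocities": joint speeds; "joint_efforts": joint torques, N m; "tcp_pos": TCP position; "ee_rot": TCP orientation; "force": force on the tool from outside, world axes, zero at the start; "torque": the same for the moment, N m; "opening": opening from 0.0 (shut) to 1.0 (fully open); "grasp_force": force on a finger pad.
Only numpy, scipy, OpenCV 4.12 (cv2) and the standard library are available. Lean on these libraries where they do the work, as an engineer would, in place of code of your own. Each camera call takes 0.05 s, during which the arm holds its last target. There are 200 camera calls.

TASK

Draw the tall L-shaped square straight up out of its slot in the grey stand and set it in the inside corner of the assembly fixture, where the upright column stands on the ground plate, its foot down on the plate and the back of its tall leg against the face of the column. Press it into the corner until both its faces touch, flat and square, without ramming it, and finish still gripping it and pressing it lightly both down on the plate and against the column; do not let go. Leave the other two gauges in the stand and everything else on the table where they are.

Things in the scene. Friction and masses are not known exactly. Their poses are not given: they have to be found in the camera images.
- square: tall square: flat upright L of bare aluminium, 8 mm thick, about 0.12 kg, loose, in one of the stand's three slots (which varies). Origin at the heel: lowest outer corner of the L, mid thickness; z up along the back of the leg, y across the thickness. Leg fills x -26..0, z 0..140 mm, foot x -90..0, z 0..26 mm. The leg's top stands 60 mm above its neighbours, free to pinch by its flat sides
- short_square: the other L, same thickness, foot and frame, but its leg is only 80 mm high; stays in the stand
- flat_gauge: plain rectangular plate, 90 mm long, 75 mm high, 8 mm thick, origin and axes as the squares (plate x -90..0, z 0..75 mm); stays in the stand
- stand: grey slotted stand, fixed, 112 x 180 x 32 mm, on the robot's left or right. Origin at the centre of its underside. Three slots along its x at y = -60, 0, +60 mm, each 10 mm wide, 96 mm long with closed ends, 24 mm deep, floor 8 mm above the origin. The gauges' heels stand at about x = +45 mm and their axes agree with the stand's
- fixture: the assembly fixture, fixed to the table on the other side. Origin at the centre of its underside, on the table; x points from the open end of the ground plate to the column, z up. The screw heads at the four corners of the plate are 3 mm high, at x = +-68, y = +-38 mm
- ground_plate: level aluminium plate of the fixture, 160 (x) x 100 (y) x 12 mm, origin at the centre of its underside, its top 16 mm above the table
- column: upright steel column of the fixture, 24 (x) x 44 (y) x 90 mm high, standing on the plate. Its flat face that looks to -x is the one to touch; origin at the foot of that face, mid width, on the plate's top
- corner (a point): the inside corner: middle of the line where the column's face meets the top of the ground plate. Axes as the fixture: x into the column, z up. When the square is home, its heel lies here and its axes agree with these
- glue_bottle: bystander: small glue bottle, 26 mm across, 106 mm high, origin under its centre
- housing: bystander: white moulded housing, 25 x 28 x 24 mm, origin under its centre
Not all that is in view belongs to the job. What is shaped like the square but purple or yellow is not meant.

How it is judged:
On the way:
1. the tall square has been drawn up clear of its slot, in the fingers (z of square in the frame of stand above 0.036 m and contact force between the fingers and square above 1 N), for 0.1 s.
At the end, for the whole second after the job is handed in: The tall square's heel is in the corner (2.5 mm; 17 mm across the column), square within 0.05 rad, upright within 0.03 rad, pressing over 1.5 N on the column and 2.5 N on the plate, at rest, still in the fingers. Other gauges within 10 mm, bystanders within 20 mm of their start (x of square in the frame of corner between -0.0025 and 0.0025 m and z of square in the frame of corner between -0.0025 and 0.0025 m and y of square in the frame of corner between -0.017 and 0.017 m and angle between the x axis of square and the x axis of corner, either way round below 0.05 rad and angle between square's own z axis and vertical below 0.03 rad and contact force between square and column above 1.5 N and contact force between square and ground_plate above 2.5 N and contact force between the fingers and square above 1 N and linear speed of square below 0.01 m/s and distance of each of short_square, flat_gauge from where it was at the start of the episode below 0.01 m and distance of each of glue_bottle, housing from where it was at the start of the episode below 0.02 m); the arm keeps its last pose, push and grip.
It fails at once if the square is rammed into the fixture with more than 60 N (contact force between square and column above 60 N or contact force between square and ground_plate above 60 N).
It fails at once if another gauge is moved more than 15 mm (distance of any of short_square, flat_gauge from where it was at the start of the episode above 0.015 m).
It fails at once if a bystander is moved more than 30 mm (distance of any of glue_bottle, housing from where it was at the start of the episode above 0.03 m).
It also fails if it takes over 42 s, if anything falls off the work surface, if the arm or the gripper's body presses on something with over 40 N, if the wrist force passes 120 N, or if a joint passes its speed limit or range.

## Working session

There is one attempt and no reset: what is moved stays moved. The work goes in short steps, Python scripts to look and compute and a tool call to move; the robot and the scene stay as the last step left them, time stands still between calls to the robot, and variables do not carry over. Pictures are saved under pics/ and viewed, at most 10 in all, crops included, and the job is handed in when it is done.

Besides the shell and the picture viewer there is one more tool, called after ">>>" as name([rows], argument=value, ...), one row to a line, values as JSON. apply_moves: Moves the arm, as the interface text tells. Its arguments: {"type":"object","properties":{"rows":{"type":"array","items":{"type":"array","items":{"type":"array","items":{"type":"number"}}}},"claw":{"type":"number"}},"required":["rows"]}

```bash
mkdir -p pics; python3 - <<'E'
from cell import sensors, eyes, job, bot
import cv2
s=sensors.read_state();print({k:s[k] for k in('time_s','tcp_pos','ee_rot','force','opening')})
for n in('scene','side','wrist'):
    p=eyes.camera_params(n);print(n,p)
    cv2.imwrite(f'pics/{n}0.png',eyes.read_camera(n)[:,:,::-1])
E
```

```text
{'time_s': 0.0, 'tcp_pos': array([ 5.49743166e-01, -3.98941212e-06,  2.30691412e-01]), 'ee_rot': array([-2.22080086e+00, -2.22074486e+00,  1.27138389e-03]), 'force': array([-0.22192417,  0.4448415 ,  0.28614483]), 'opening': 1.0017912835139497}
scene {'fx': 597.1232864109406, 'fy': 597.1232864109406, 'cx': 316.75796230359424, 'cy': 246.44603741494004, 'R': array([[-0.81533236, -0.57898939, -0.00210453],
       [-0.37985672,  0.53765005, -0.7527558 ],
       [ 0.43696912, -0.61294674, -0.6582965 ]]), 't': array([0.48625302, 0.18853085, 1.07509588])}
side {'fx': 461.64474705530927, 'fy': 461.64474705530927, 'cx': 327.71623308440616, 'cy': 248.19397981264865, 'R': array([[-9.99643095e-01,  1.70388442e-02, -2.05757128e-02],
       [ 2.67002871e-02,  6.62640628e-01, -7.48461417e-01],
       [ 8.81385744e-04, -7.48743665e-01, -6.62859071e-01]]), 't': array([ 0.52324618, -0.02038628,  1.0993521 ])}
wrist {'fx': 371.64829954431775, 'fy': 371.64829954431775, 'cx': 317.565496345293, 'cy': 240.47625264581742, 'R': array([[ 9.99999732e-01, -7.31714144e-04,  2.69558771e-05],
       [-7.06482441e-04, -9.54534995e-01,  2.98098043e-01],
       [-1.92392227e-04, -2.98097983e-01, -9.54535256e-01]]), 't': array([-0.55052658, -0.03910453,  0.38081274])}
```

View pics/scene0.png

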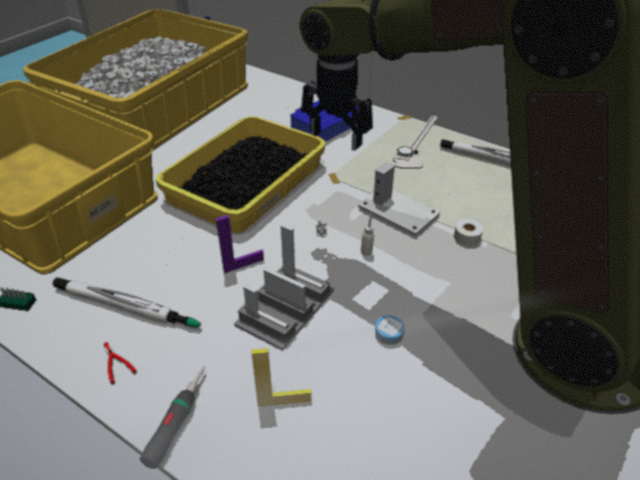

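View pics/side0.png

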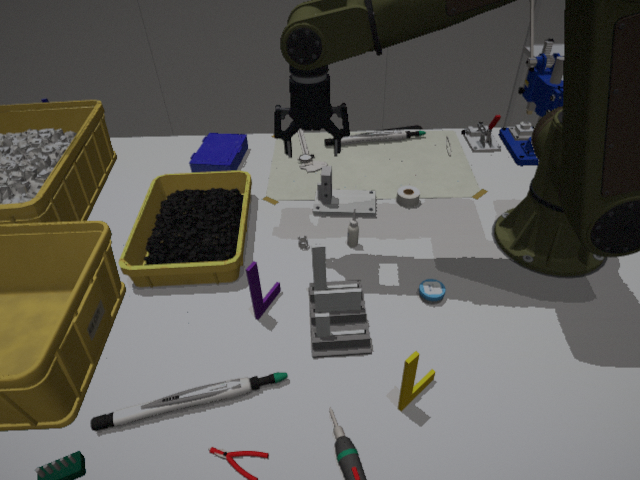

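View pics/wrist0.png

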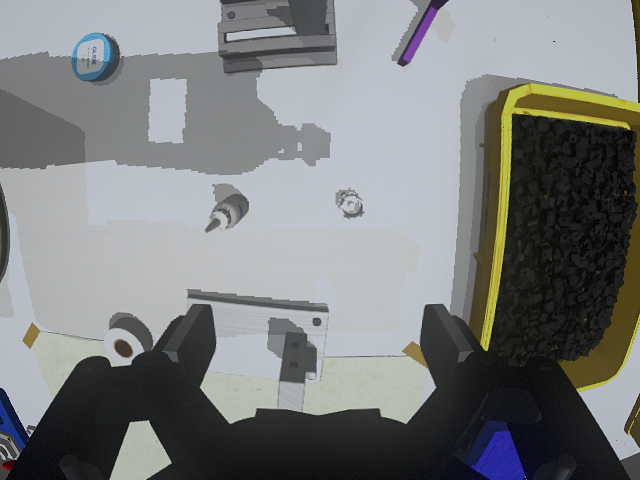

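The L-shaped things are these. In the scene view there is bare aluminium tall at (288,250), bare aluminium short at (250,300), purple at (238,245) and yellow at (275,380). The tall square should be the aluminium one in the far slot, (319,270) in the side view. I'll confirm that in an enlarged crop.

```bash
cat > h.py <<'E'
import numpy as np, cv2
from cell import sensors, eyes, job, bot
def ray(p,u,v,fish=False):
    x=np.array([(u-p['cx'])/p['fx'],(v-p['cy'])/p['fy']])
    if fish:
        r=np.linalg.norm(x); d=np.array([*(x/r*np.sin(r)),np.cos(r)]) if r>1e-9 else np.array([0,0,1.])
    else: d=np.array([*x,1.])
    R=np.array(p['R']);return -R.T@np.array(p['t']),R.T@d
def onz(p,u,v,z,fish=False):
    c,d=ray(p,u,v,fish);return c+d*(z-c[2])/d[2]
def proj(p,X,fish=False):
    X=np.array(p['R'])@np.array(X)+np.array(p['t'])
    if not fish: return p['cx']+p['fx']*X[0]/X[2],p['cy']+p['fy']*X[1]/X[2]
    r=np.hypot(X[0],X[1]);k=np.arctan2(r,X[2])/r
    return p['cx']+p['fx']*k*X[0],p['cy']+p['fy']*k*X[1]
E
python3 - <<'E'
from h import *
a=cv2.imread('pics/side0.png')[160:360,290:390];b=cv2.imread('pics/scene0.png')[150:350,230:445]
cv2.imwrite('pics/c1.png',cv2.resize(a,None,fx=3,fy=3,interpolation=cv2.INTER_CUBIC))
cv2.imwrite('pics/c2.png',cv2.resize(b,None,fx=3,fy=3,interpolation=cv2.INTER_CUBIC))
p=eyes.camera_params('side')
for u,v,z in [(313,356,0),(371,351,0),(309,284,.032),(361,282,.032),(313,216,0.004),(376,216,0.004),(319,249,.148),(303,246,0),(353,246,0),(322,200,.016)]: print(u,v,onz(p,u,v,z).round(3))
E
```

```text
313 356 [0.556 0.313 0.   ]
371 351 [0.447 0.305 0.   ]
309 284 [0.564 0.157 0.032]
361 282 [0.456 0.155 0.032]
313 216 [ 0.559 -0.112  0.004]
376 216 [ 0.399 -0.104  0.004]
319 249 [0.54  0.178 0.148]
303 246 [ 0.582 -0.001  0.   ]
353 246 [0.463 0.004 0.   ]
322 200 [ 0.535 -0.164  0.016]
```

View pics/c1.png

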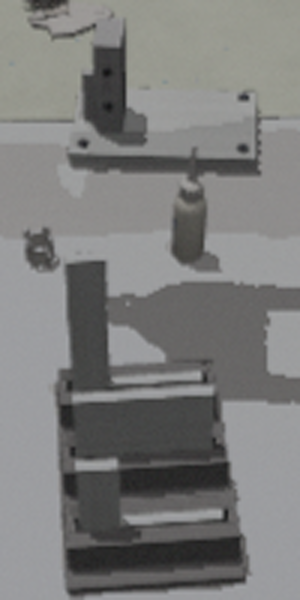

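The crop confirms it. The tall aluminium L is in the far slot (leg top at side pixel (319,246)), the flat gauge is in the middle slot and the short L is in the near one. I'll turn the tool and hover over it for a close look.

>>> apply_moves([
  [[-0.02,0.1,0.05,9],[-0.02,0.17,0.05,17],[-0.02,0.17,0.05,26],[-0.02,0.17,0.05,34],[-0.02,0.17,0.05,43],[-0.02,0.17,0.05,51],[-0.02,0.17,0.05,60],[-0.02,0.17,0.05,68],[-0.02,0.17,0.05,77],[-0.02,0.17,0.05,85],[-0.02,0.17,0.05,90],[-0.02,0.17,0.05,90]],
])

```text
time_s: 1.35
tcp_pos: [0.5299, 0.17, 0.281]
ee_rot: [0.002, -3.141, 0.0]
force: [0.7, -0.5, -0.0]
opening: 0.999
grasp_force: 0.0
```

```bash
python3 - <<'E'
from h import *
import pickle
s=sensors.read_state();print(s['tcp_pos'],s['ee_rot'],s['time_s'])
p=eyes.camera_params('wrist');im=eyes.read_camera('wrist');cv2.imwrite('pics/w1.png',im[:,:,::-1]);pickle.dump(p,open('w1.pkl','wb'))
cv2.imwrite('pics/w1b.png',cv2.resize(im[:,:,::-1],(800,600),interpolation=cv2.INTER_CUBIC))
E
```

```text
[0.52991873 0.16997881 0.28103515] [ 2.02188667e-03 -3.14109836e+00  1.68889014e-04] 1.35
```

View pics/w1b.png

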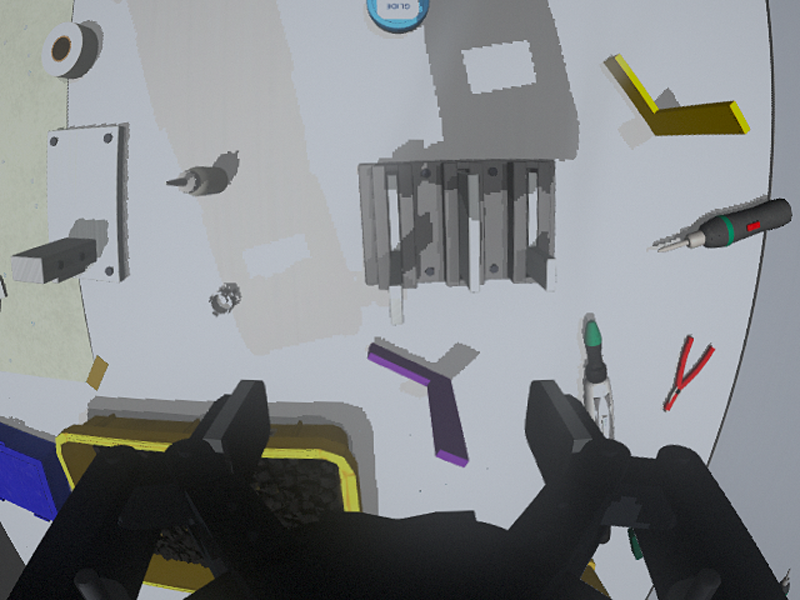

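The wrist view (800x600) shows the whole stand (360-555, 160-290) with the tall leg's top end at (397,305), and the fixture at left (plate 48-128, 123-283, column top at 15-50, 250-283). I'll enlarge both for reading edges.

```bash
python3 - <<'E'
from h import *
im=cv2.imread('pics/w1.png')
a=cv2.resize(im[120:270,280:450],None,fx=4,fy=4,interpolation=cv2.INTER_CUBIC)
b=cv2.resize(im[90:240,0:120],None,fx=4,fy=4,interpolation=cv2.INTER_CUBIC)
cv2.imwrite('pics/ca.png',a);cv2.imwrite('pics/cb.png',b)
E
```

```text
(no output)
```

View pics/ca.png

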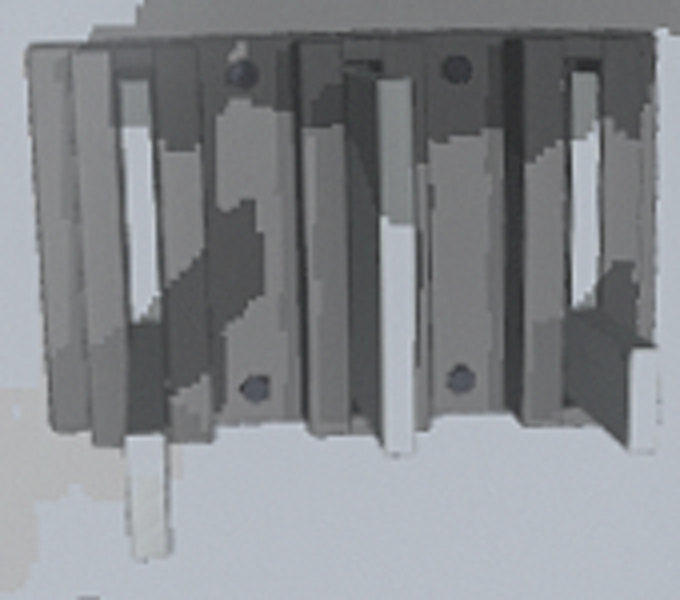

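View pics/cb.png

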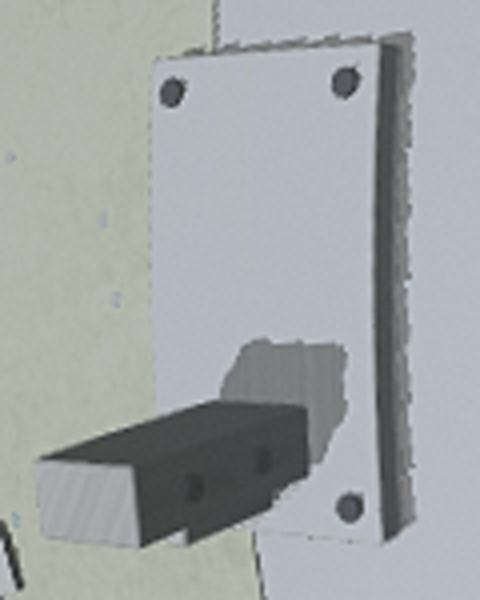

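```bash
python3 - <<'E'
from h import *
import pickle
from scipy.optimize import least_squares
p=pickle.load(open('w1.pkl','rb'))
def fit(name,pts,o,x0):
    M=np.array([a for a,b in pts],float);P=np.array([b for a,b in pts],float)/4+o
    def f(q):
        c,s=np.cos(q[2]),np.sin(q[2])
        W=[[q[0]+c*m[0]-s*m[1],q[1]+s*m[0]+c*m[1],m[2]] for m in M]
        return (np.array([proj(p,w,True) for w in W])-P).ravel()
    r=least_squares(f,x0,loss='soft_l1');print(name,r.x.round(4),'res px\n',r.fun.reshape(-1,2).round(1).tolist());return r.x
# fixture; image right=+y, down=+x
F=[((-.068,-.038,.019),(173,92)),((-.068,.038,.019),(345,81)),((.068,.038,.019),(350,507)),((-.08,-.05,.016),(152,60)),((-.08,.05,.016),(381,42)),((.08,.05,.016),(384,542))]
q=fit('plate',F,[0,90],[.48,-.14,0])
fit('column (origin=corner)',[((0,-.022,.106),(36,460)),((0,.022,.106),(133,465)),((.024,.022,.106),(140,546)),((.024,-.022,.106),(43,540)),((0,-.022,.016),(208,400)),((0,.022,.016),(308,407))],[0,90],[.53,-.14,0])
S=[((-.026,-.004,.148),(125,436)),((-.026,.004,.148),(165,434)),((0,.004,.148),(170,556)),((0,-.004,.148),(133,560))]
fit('square heel',S,[280,120],[.55,.17,0])
G=[((-.09,-.004,.083),(378,78)),((-.09,.004,.083),(411,78)),((0,.004,.083),(415,452)),((0,-.004,.083),(387,455))]
fit('flat',G,[280,120],[.55,.23,0])
St=[((-.056,-.09,.032),(29,48)),((-.056,.09,.032),(655,32)),((.056,-.09,.032),(52,432))]
fit('stand',St,[280,120],[.5,.23,0])
sc=eyes.camera_params('scene');sd=eyes.camera_params('side')
print(onz(sd,290+86/3,160+260/3,.148))
E
```

```text
plate [ 0.4783 -0.1594 -0.0958] res px
 [[-0.5, 0.1], [-0.2, 0.1], [-0.2, -0.0], [0.3, -0.3], [0.2, -0.1], [0.4, 0.3]]
column (origin=corner) [ 0.5136 -0.1642 -0.0802] res px
 [[-0.8, -0.1], [-0.1, 0.0], [0.4, 0.8], [-0.2, -0.0], [0.7, 0.0], [-0.1, -0.9]]
square heel [0.5574 0.1698 0.0526] res px
 [[-0.2, -0.3], [0.1, -0.3], [0.5, 0.6], [-0.3, 0.1]]
flat [0.5543 0.2302 0.0523] res px
 [[-0.2, 0.1], [0.2, -0.1], [0.6, 0.1], [-0.6, -0.2]]
stand [0.5092 0.2293 0.048 ] res px
 [[-0.9, -1.0], [9.0, -0.2], [-0.2, 5.5]]
[0.54043622 0.17179782 0.148     ]
```

>>> apply_moves([
  [[0.014,-0.001,0,3],[0.0145,-0.001,-0.03,3],[0.0145,-0.001,-0.07,3],[0.0145,-0.001,-0.11,3],[0.0145,-0.001,-0.13,3],[0.0145,-0.001,-0.13,3]],
])

```text
time_s: 2.0
tcp_pos: [0.5432, 0.1687, 0.1484]
ee_rot: [0.078, -3.135, 0.002]
force: [-0.5, -0.0, 0.5]
opening: 1.0
grasp_force: 0.0
```

```bash
python3 - <<'E'
from h import *
s=sensors.read_state();print(s['tcp_pos'],s['ee_rot'],s['force'])
p=eyes.camera_params('wrist');im=eyes.read_camera('wrist')[:,:,::-1].copy()
print([np.round(proj(p,w,True),1).tolist() for w in [(.5574-.026,.1698-.0014-.004,.148),(.5574-.026,.1698-.0014+.004,.148),(.5574,.1738,.148),(.5574,.1658,.148)]])
cv2.imwrite('pics/w2.png',cv2.resize(im[200:440,180:500],None,fx=2.5,fy=2.5,interpolation=cv2.INTER_CUBIC))
E
```

```text
[0.54323681 0.16866375 0.14838354] [ 7.80074963e-02 -3.13544602e+00  1.75830800e-03] [-0.51002671 -0.04624842  0.53884597]
[[309.9, 281.2], [328.7, 282.0], [328.3, 334.3], [310.6, 333.6]]
```

View pics/w2.png

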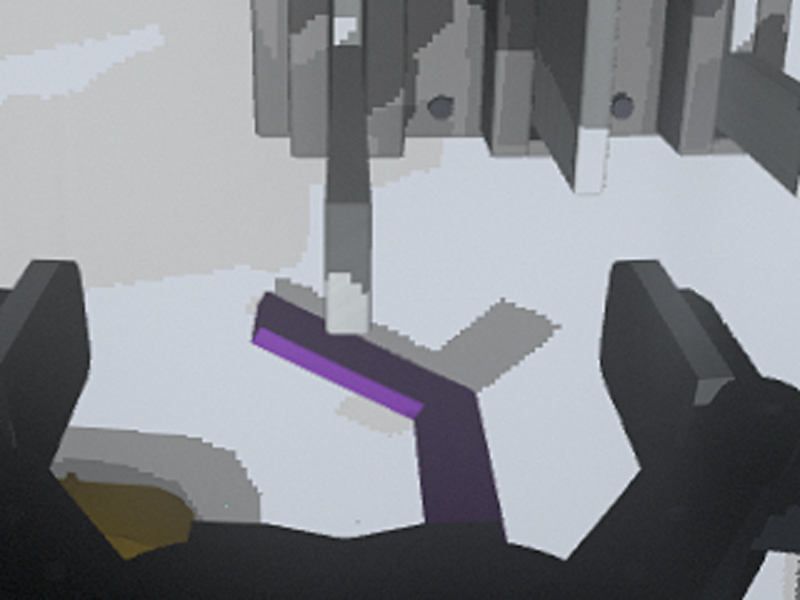

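The projected square corners agree with the picture: the leg top spans crop (326-371, 203-333). Descending and gripping.

>>> apply_moves([
  [[0.0005,0,-0.02,0],[0.0005,0,-0.035,0],[0.0005,0,-0.035,0],[0.0005,0,-0.035,0]],
])

```text
time_s: 2.45
tcp_pos: [0.5456, 0.1692, 0.1179]
ee_rot: [-0.081, 3.139, 0.001]
force: [-0.8, 0.2, -0.2]
opening: 1.003
grasp_force: 0.0
```

>>> apply_moves([
  [[0,0,0,0],[0,0,0,0],[0,0,0,0],[0,0,0,0],[0,0,0,0],[0,0,0,0],[0,0,0,0],[0,0,0,0],[0,0,0,0],[0,0,0,0]],
], claw=255)

```text
time_s: 3.45
tcp_pos: [0.5452, 0.169, 0.1165]
ee_rot: [-0.082, 3.14, 0.0]
force: [1.9, -0.5, 3.6]
opening: 0.084
grasp_force: 59.2
```

>>> apply_moves([
  [[0,0,0.01,0],[0,0,0.02,0],[0,0,0.035,0],[0,0,0.06,0],[0,0,0.09,0],[0,0,0.12,0],[0,0,0.12,0]],
])

```text
time_s: 4.15
tcp_pos: [0.5461, 0.1693, 0.2413]
ee_rot: [-0.082, 3.134, 0.002]
force: [-0.4, -0.1, -1.5]
opening: 0.085
grasp_force: 58.8
```

```bash
python3 - <<'E'
from h import *
s=sensors.read_state();print(s['tcp_pos'],s['ee_rot'],s['force'],s['torque'],s['grasp_force'],s['opening'])
E
```

```text
[0.54605207 0.1692753  0.2412666 ] [-8.21008231e-02  3.13375392e+00  2.25057563e-03] [-0.40599282 -0.07376009 -1.46323745] [ 0.03226009 -0.03296411  0.00029997] 58.778918981552124 0.08516867032964268
```

>>> apply_moves([
  [[-0.003,-0.01,0.015,-1],[-0.01,-0.035,0.02,-2],[-0.018,-0.07,0.02,-3],[-0.027,-0.11,0.02,-4],[-0.036,-0.15,0.02,-5],[-0.045,-0.19,0.02,-6],[-0.054,-0.23,0.02,-7],[-0.063,-0.27,0.02,-8.3],[-0.07,-0.3,0.02,-8.3],[-0.073,-0.32,0.01,-8.3],[-0.074,-0.328,0,-8.3],[-0.074,-0.328,0,-8.3]],
])

```text
time_s: 5.35
tcp_pos: [0.47, -0.1594, 0.2348]
ee_rot: [-0.148, -3.135, -0.002]
force: [-0.3, 0.1, -1.5]
opening: 0.083
grasp_force: 58.6
```

```bash
python3 - <<'E'
from h import *
import pickle
s=sensors.read_state();print(s['tcp_pos'],s['ee_rot'],s['force'],s['time_s'])
P={}
ims={}
for n in('wrist','side'):
    P[n]=eyes.camera_params(n);ims[n]=eyes.read_camera(n)[:,:,::-1].copy();cv2.imwrite(f'pics/{n}3.png',ims[n])
pickle.dump(P,open('w3.pkl','wb'))
a=cv2.resize(ims['wrist'][40:400,100:540],(733,600),interpolation=cv2.INTER_CUBIC)
cv2.imwrite('pics/w3.png',a)
E
```

```text
[ 0.46998546 -0.15943871  0.23481403] [-1.48123769e-01 -3.13509657e+00 -1.71592929e-03] [-0.32804966  0.12824853 -1.50306466] 5.35
```

View pics/w3.png

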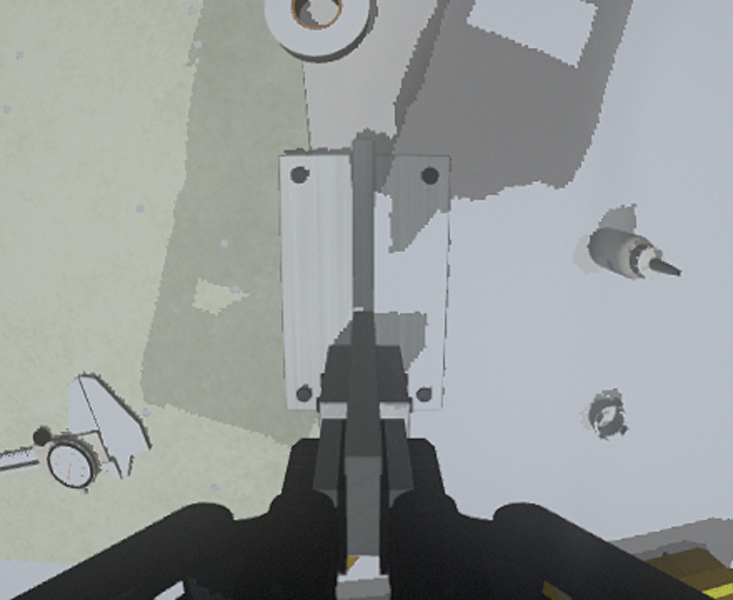

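The wrist view now has the square over the plate. Screw heads are at (300,175), (430,176), (304,394) and (424,394), and the foot tip is at (364,135). The column's near top edge is at about y=402 and the foot of its face is at about y=346. Refitting from here.

```bash
python3 - <<'E'
from h import *
import pickle
from scipy.optimize import least_squares
P=pickle.load(open('w3.pkl','rb'));p=P['wrist']
def pts2(l): return np.array(l,float)*0.6+[100,40]
def fit(name,M,uv,x0):
    U=pts2(uv)
    def f(q):
        c,s=np.cos(q[2]),np.sin(q[2])
        return (np.array([proj(p,[q[0]+c*m[0]-s*m[1],q[1]+s*m[0]+c*m[1],m[2]],True) for m in M])-U).ravel()
    r=least_squares(f,x0,loss='soft_l1');print(name,r.x.round(4),r.fun.reshape(-1,2).round(1).tolist());return r.x
q=fit('plate',[(-.068,-.038,.019),(-.068,.038,.019),(.068,-.038,.019),(.068,.038,.019),(-.08,-.05,.016),(-.08,.05,.016)],[(300,175),(430,176),(304,394),(424,394),(280,156),(449,156)],[.478,-.159,-.095])
fit('colfoot',[(0,-.022,.016),(0,.022,.016)],[(329,346),(402,346)],[.514,-.163,-.09])
# foot tip predicted: heel in tool
s=sensors.read_state();t=s['tcp_pos'];yaw=-0.0945
c,sn=np.cos(yaw),np.sin(yaw)
for x,y,z in [(-.09,0,0),(-.09,0,.026),(-.026,0,.026),(0,0,.14)]:
    X=[t[0]+c*(x+.0122),t[1]+sn*(x+.0122),t[2]-.1085+z];u=proj(p,X,True);print((x,z),((np.array(u)-[100,40])/.6).round(1))
s5=P['side']
im=cv2.imread('pics/side3.png');
print(onz(s5,*[0,0],0)[:0])
X=[t[0]+c*.0122,t[1]+sn*.0122,t[2]-.1085];u=proj(s5,X);print('heel side',u)
u0,v0=int(u[0]-40),int(u[1]-100)
cv2.imwrite('pics/s3.png',cv2.resize(im[v0:v0+150,u0:u0+150],None,fx=4,fy=4,interpolation=cv2.INTER_CUBIC));print(u0,v0)
E
```

```text
plate [ 0.4787 -0.1594 -0.0977] [[-0.6, 0.2], [0.3, -0.1], [-0.0, 0.3], [0.1, 0.4], [-0.6, -0.5], [1.0, -0.2]]
colfoot [ 0.5152 -0.1622 -0.0953] [[0.6, -0.0], [-0.6, -0.0]]
(-0.09, 0) [365.9 143.1]
(-0.09, 0.026) [366.3 142.5]
(-0.026, 0.026) [366.2 314.1]
(0, 0.14) [368.9 561.3]
[]
heel side (np.float64(341.9667399491319), np.float64(163.22116685475692))
301 63
```

View pics/s3.png

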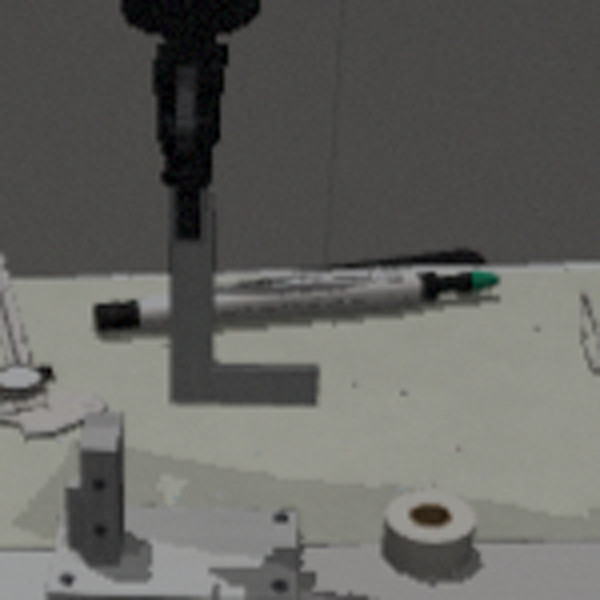

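Side crop: heel at (170,402), toe at (318,405), toe top at (318,366), inner corner at (213,362). The square is still almost upright in the fingers; I'll quantify the pitch.

```bash
python3 - <<'E'
from h import *
import pickle
from scipy.optimize import least_squares
p=pickle.load(open('w3.pkl','rb'))['side'];t=sensors.read_state()['tcp_pos']
M=[(0,.004,0),(-.09,.004,0),(-.09,.004,.026),(-.026,.004,.026),(0,.004,.09)]
U=np.array([(170,402),(318,405),(318,366),(213,362),(170,252)],float)/4+[301,63]
yaw=-.0945;c,s=np.cos(yaw),np.sin(yaw)
def W(q,m):
    a=q[2];x=m[0]*np.cos(a)+m[2]*np.sin(a);z=-m[0]*np.sin(a)+m[2]*np.cos(a)
    return [q[0]+c*x-s*m[1],q[3]+s*x+c*m[1],q[1]+z]
yh=t[1]+s*.0122
for free in (0,1):
    MM=M[:4] if free else M[:4]
    f=lambda q:(np.array([proj(p,W([*q,yh],m)) for m in MM])-U[:4]).ravel()
    r=least_squares(f,[t[0]+.012,t[2]-.1085,0])
print(r.x,'expected',t[0]+c*.0122,t[2]-.1085,r.fun.reshape(-1,2).round(2).tolist())
E
```

```text
[0.47939035 0.13005768 0.002827  ] expected 0.4830479395023984 0.12774220868082797 [[-0.13, -0.28], [-0.18, -0.28], [0.39, 0.03], [-0.09, 0.53]]
```

>>> apply_moves([
  [[0,0.0005,-0.03,-0.2],[0,0.0005,-0.06,-0.2],[0,0.0005,-0.085,-0.2],[0,0.0005,-0.1,-0.2],[0,0.0005,-0.104,-0.2],[0,0.0005,-0.104,-0.2],[0,0.0005,-0.104,-0.2]],
])

```text
time_s: 6.15
tcp_pos: [0.4716, -0.1583, 0.1334]
ee_rot: [0.15, 3.137, -0.001]
force: [-0.7, -0.5, -0.7]
opening: 0.082
grasp_force: 58.6
```

>>> apply_moves([
  [[0,0,-0.001,0],[0,0,-0.002,0],[0,0,-0.003,0],[0,0,-0.003,0],[0,0,-0.003,0]],
])

```text
time_s: 6.65
tcp_pos: [0.471, -0.1585, 0.1293]
ee_rot: [0.151, 3.138, -0.0]
force: [-0.2, -0.8, -1.0]
opening: 0.086
grasp_force: 58.6
```

>>> apply_moves([
  [[0.008,-0.0008,0,0],[0.016,-0.0015,0,0],[0.021,-0.002,0,0],[0.024,-0.0023,0,0],[0.024,-0.0023,0,0],[0.024,-0.0023,0,0]],
])

```text
time_s: 7.25
tcp_pos: [0.4949, -0.1608, 0.1291]
ee_rot: [-0.151, -3.138, -0.0]
force: [1.2, 0.2, -1.1]
opening: 0.081
grasp_force: 58.6
```

>>> apply_moves([
  [[0,0,-0.001,0],[0,0,-0.002,0],[0,0,-0.003,0],[0,0,-0.003,0],[0,0,-0.003,0]],
])

```text
time_s: 7.75
tcp_pos: [0.495, -0.1608, 0.1263]
ee_rot: [-0.151, -3.138, 0.0]
force: [0.5, -0.0, -1.3]
opening: 0.083
grasp_force: 58.6
```

>>> apply_moves([
  [[0,0,-0.0005,0],[0,0,-0.001,0],[0,0,-0.001,0],[0,0,-0.001,0]],
])

```text
time_s: 8.15
tcp_pos: [0.495, -0.1608, 0.1253]
ee_rot: [-0.151, -3.138, -0.0]
force: [-0.3, 0.1, -1.7]
opening: 0.084
grasp_force: 58.6
```

Bottom is about 1 mm above the plate. Keep stepping in x first, towards the column.

>>> apply_moves([
  [[0.001,-0.0001,0,0],[0.002,-0.0002,0,0],[0.003,-0.0003,0,0],[0.004,-0.0004,0,0],[0.004,-0.0004,0,0],[0.004,-0.0004,0,0]],
])

```text
time_s: 8.75
tcp_pos: [0.499, -0.1612, 0.1253]
ee_rot: [-0.151, -3.138, 0.0]
force: [-0.1, -0.4, -1.7]
opening: 0.083
grasp_force: 58.6
```

>>> apply_moves([
  [[0.0005,0,0,0],[0.001,-0.0001,0,0],[0.0015,-0.0001,0,0],[0.002,-0.0002,0,0],[0.002,-0.0002,0,0]],
])

```text
time_s: 9.25
tcp_pos: [0.501, -0.1614, 0.1253]
ee_rot: [-0.151, -3.138, 0.0]
force: [0.6, 0.2, -0.7]
opening: 0.08
grasp_force: 58.6
```

>>> apply_moves([
  [[0.0005,0,0,0],[0.001,-0.0001,0,0],[0.001,-0.0001,0,0]],
])

```text
time_s: 9.55
tcp_pos: [0.5016, -0.1614, 0.1252]
ee_rot: [-0.15, -3.137, -0.0]
force: [-5.6, 0.6, 2.5]
opening: 0.082
grasp_force: 59.2
```

Column contact (about 5 N). Now down onto the plate in half-millimetre steps.

>>> apply_moves([
  [[-0.0003,0,-0.0003,0],[-0.0003,0,-0.0006,0],[-0.0003,0,-0.0006,0]],
])

```text
time_s: 9.85
tcp_pos: [0.5015, -0.1615, 0.1246]
ee_rot: [-0.151, -3.137, -0.0]
force: [-5.2, 0.7, 1.1]
opening: 0.08
grasp_force: 59.1
```

>>> apply_moves([
  [[0,0,-0.0003,0],[0,0,-0.0006,0],[0,0,-0.0006,0]],
])

```text
time_s: 10.15
tcp_pos: [0.5015, -0.1615, 0.1245]
ee_rot: [-0.151, -3.138, 0.0]
force: [-7.1, 1.7, 6.9]
opening: 0.08
grasp_force: 60.1
```

>>> apply_moves([
  [[0.0001,0,-0.0002,0],[0.0002,0,-0.0003,0],[0.0002,0,-0.0003,0],[0.0002,0,-0.0003,0],[0.0002,0,-0.0003,0],[0.0002,0,-0.0003,0]],
])

```text
time_s: 10.75
tcp_pos: [0.5016, -0.1615, 0.1244]
ee_rot: [-0.151, -3.137, 0.0]
force: [-11.4, 1.7, 10.3]
opening: 0.083
grasp_force: 60.6
```

```bash
python3 - <<'E'
from h import *
s=sensors.read_state();print(s['tcp_pos'],s['ee_rot'],s['force'],s['torque'])
t=s['tcp_pos'];p=eyes.camera_params('side');im=eyes.read_camera('side')
g=cv2.cvtColor(im,cv2.COLOR_RGB2GRAY).astype(float)
c,sn=np.cos(-.0965),np.sin(-.0965);H=[t[0]+c*.0122,t[1]+sn*.0122,t[2]-.1085]
def X(x,y,z):return [H[0]+c*x-sn*y,H[1]+sn*x+c*y,H[2]+z]
# inner leg edge (x=-26) and foot top edge (z=26) near face y=+4: subpixel gradient peaks vs level prediction
def peak(m,dirn,w=5):
    u=np.array(proj(p,m));L=np.linspace(-w,w,81)
    v=np.array([cv2.getRectSubPix(g.astype(np.float32),(1,1),tuple((u+d*np.array(dirn)).tolist()))[0,0] for d in L])
    G=np.gradient(cv2.GaussianBlur(v.reshape(1,-1),(0,0),5).ravel());i=np.abs(G).argmax();return round(L[i],2),round(G[i],1)
print('leg inner edge',[(z,peak(X(-.026,.004,z),(1,0))) for z in np.arange(.035,.096,.01).round(3)])
print('foot top edge',[(x,peak(X(x,.004,.026),(0,1))) for x in np.arange(-.085,-.029,.01).round(3)])
print('back edge above column',[(z,peak(X(0,.004,z),(1,0))) for z in np.arange(.092,.112,.004).round(3)])
E
```

```text
[ 0.5016025  -0.16151562  0.12443867] [-1.50601871e-01 -3.13740926e+00  1.51836041e-04] [-11.41753136   1.74421276  10.29099047] [ 0.31531789  1.88579533 -0.0052781 ]
leg inner edge [(np.float64(0.035), (np.float64(1.25), np.float32(3.5))), (np.float64(0.045), (np.float64(1.25), np.float32(3.5))), (np.float64(0.055), (np.float64(1.25), np.float32(3.6))), (np.float64(0.065), (np.float64(1.25), np.float32(4.4))), (np.float64(0.075), (np.float64(1.25), np.float32(4.6))), (np.float64(0.085), (np.float64(1.38), np.float32(4.6))), (np.float64(0.095), (np.float64(1.38), np.float32(4.6)))]
foot top edge [(np.float64(-0.085), (np.float64(-2.0), np.float32(-2.9))), (np.float64(-0.075), (np.float64(-1.88), np.float32(-3.0))), (np.float64(-0.065), (np.float64(-2.0), np.float32(-3.6))), (np.float64(-0.055), (np.float64(-1.88), np.float32(-3.4))), (np.float64(-0.045), (np.float64(-2.0), np.float32(-3.2))), (np.float64(-0.035), (np.float64(-1.88), np.float32(-3.2)))]
back edge above column [(np.float64(0.092), (np.float64(0.88), np.float32(-2.9))), (np.float64(0.096), (np.float64(1.12), np.float32(-3.0))), (np.float64(0.1), (np.float64(1.12), np.float32(-3.1))), (np.float64(0.104), (np.float64(1.12), np.float32(-3.4))), (np.float64(0.108), (np.float64(1.25), np.float32(-4.9))), (np.float64(0.112), (np.float64(1.0), np.float32(-5.9)))]
```

```bash
python3 -c "
from cell import job,sensors
print(sensors.read_state()['force']);print(job.job_done())"
```

```text
[-11.0662619    1.54763908  11.55988791]
the job is handed in; nothing more can be done
None
```

I handed the job in with the tall square still gripped in the fixture corner, pressing about 11 N on the column and 12 N on the plate by the wrist force, and upright to within about 0.003 rad in its own plane in the side view; no verdict came back.

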